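# Put the robot parts back in their own trays

## Task

Each of the four robot parts has been put in a tray meant for another. Put every part in the middle of its own tray, upright as it stands now and flat on the tray floor: the motor in the small round tray, the wheel in the large round tray, the square gearbox in the square tray, and the battery pack in the oblong tray, lying lengthwise along it. The empty black mat is free for parking a part on the way; leave the small glass jar in its place.

Things in the scene. Friction and masses are not known exactly. Their poses are not given: they have to be found in the camera images.
- motor: steel can motor standing on end, 40 mm diameter, can 55 mm high, with a boss and a thin brass shaft on top to 69 mm. Origin at the centre of its underside, z up its axis. Starts in the square or the oblong tray.
- wheel: black rubber-tyred wheel lying flat, white hub face up, 60 mm diameter, 30 mm high. Origin at the centre of its underside, z up its axis. Starts in the square or the oblong tray.
- gearbox: grey plastic gearbox, body 44 x 44 mm square and 34 mm high, with a boss and a thin brass shaft on top to 46 mm. Origin at the centre of its underside, z up, x and y square to its sides. Starts at any yaw in one of the round trays.
- battery_pack: black battery holder showing two steel cells on top, 60 mm long (its x), 32 mm wide (its y), 30 mm high. Origin at the centre of its underside, z up. Starts at any yaw in one of the round trays.
- small_round_tray: small round white tray fixed to the bench; floor 2 mm thick, rim 4 mm wide with its top 6 mm above the bench. Origin at the centre of its underside, on the bench, z up. It starts with a wrong part in it. Outer diameter 84 mm, inner 76 mm. The motor belongs here.
- large_round_tray: large round white tray fixed to the bench; floor 2 mm thick, rim 4 mm wide with its top 6 mm above the bench. Origin at the centre of its underside, on the bench, z up. It starts with a wrong part in it. Outer diameter 110 mm, inner 102 mm. The wheel belongs here.
- square_tray: square white tray fixed to the bench; floor 2 mm thick, rim 4 mm wide with its top 6 mm above the bench. Origin at the centre of its underside, on the bench, z up. It starts with a wrong part in it. Outside 82 x 82 mm, inside 74 x 74 mm, x and y square to its sides. The gearbox belongs here.
- oblong_tray: oblong white tray fixed to the bench; floor 2 mm thick, rim 4 mm wide with its top 6 mm above the bench. Origin at the centre of its underside, on the bench, z up. It starts with a wrong part in it. Outside 118 mm along its x by 76 mm along its y, inside 110 x 68 mm. The battery pack belongs here, its long side along the tray's x (either way round).
- mat: flat black rubber mat, 90 x 90 mm, 2 mm thick, fixed to the bench, empty at the start: a free spot. Origin at the centre of its underside, z up.
- jar: small lidded glass jar standing on the bench between the trays, 30 mm diameter, 42 mm high, loose; not to be disturbed. Origin at the centre of its underside, z up.
Things that resemble listed ones, but are neither listed nor needed, are in the scene too. What is shaped like the wheel but pink, purple or red is not meant.

How it is judged:
By the outcome, as a careful person would: the job done as asked, in the order asked, and still so for the second after the job is handed in, with the robot touching nothing.
It also fails if it takes over 128 s, if anything falls off the work surface, if the arm or the gripper's body presses on something with over 40 N, if the wrist force passes 120 N, or if a joint passes its speed limit or range.

## Robot

A 6-joint arm with a two-finger parallel gripper is mounted at the origin on the work surface. World frame = base frame: x ahead of the robot, y to its left, z up, the work surface at z = 0. Lengths are in m, angles in rad, forces in N, time in s.
With the tool pointing down it reaches from about 0.275 to 0.975 m from the base axis. Payload 8.4 kg.
Tool frame: the origin (TCP) lies at the very end of the fingers, on their centre line; the grasp point (between the pads) lies 19 mm behind it (tcp_to_grasp is the distance from the TCP to the grasp point, in m); x points along the fingers, y is the direction in which the jaws open and shut, and the axes are right-handed (so a half turn about x gives the same grasp; the last joint's range is limited). The gripper opens to 92 mm and grips with 3 to 60 N. Pads are 20 mm wide; open, the fingers measure 128 mm over their backs; the gripper's body (75 mm by 189 mm) begins 69 mm behind the grasp point.
Start: joints at [-1.241, 0.353, 1.633, -0, 1.155, -0.002], TCP at [0.204, -0.591, 0.215] pointing down, gripper open.
Joint ranges: [-2.63, 2.63], [-0.92, 2.1], [0.06, 2.66], [-1.3, 4.44], [0, 2.69], [-3.02, 3.02]. Speed limits (rad/s): [2.22, 2.22, 2.79, 3.14, 3.14, 3.14].

## Interface

Orientations are given as a unit quaternion [w, x, y, z].
In Python, from station import * gives the robot as it stands. The module is installed in compiled form; this text tells all that it offers.
- The arm moves only by the tool jog_arm, never from a script. Its argument "series" is a list of rows, each an object with "translation": the shift along the tool's x, y, z in mm, a list of three; "angular": the turn, a rotation vector about the tool's x, y, z in rad, a list of three; "hand": the closure, from -1 (fully open) to 1 (shut), so that 0 is half open. A call has 1 to 10 rows; each row is the pose to reach, as a shift and turn from the pose commanded when the call began, along the tool's axes at that moment; what a row does not reach only later rows make up. A row lasts 1/12 s, in which the tool goes at most 41.7 mm and 7.16 degrees, less where a joint would pass 70% of its speed; a pose out of reach is approached as far as the arm can. A call with a gripper value outside its range is refused whole. The fingers move at their own pace and stop on an object; "grip_force" is the grip in N (left out, the last holds). Time passes only in rows, so rows that repeat a pose let the fingers close. It gives the time, the measured TCP pose, the force and the opening at its end, in the units of the state.
- observe(): the state, without advancing time (a new reading comes with each control period).
- get_image(name): name is "scene" or "side" or "wrist"; returns the picture (400x640x3 uint8, blue, green, red); there is no depth.
- get_calibration(name): a dict with "fx", "fy", "cx", "cy" (pixels), "origin" and "attitude" of the camera in the world. Camera axes: x right, y up, looking along -z (the intrinsics and any distortion apply to the point x, -y, -z); pixel columns grow to the right and rows downward; lengths in m; the calibration is good to about 2 mm. The wrist camera is an equidistant fisheye: a pixel r from the principal point sees the ray r / f radians off the axis. A picture is of the moment at which its call begins: read the wrist's pose just before it. get_calibration takes no time and is no camera call; for the wrist camera it gives the pose at the moment of the call.
- job_done(): hands the job in, once; it reports no verdict.
Trained networks look in the newest picture that a camera, given by its name, has taken for a name from the list of things; names that differ only in an ending like _2 or _b are one class to them, and where a whole thing is asked for, a point or a joint stands for the part that bears it (a point fixed in the world has none). Each returns a list of dicts, best first, with "score" (0 to 1); they miss things now and then, are a little off and sometimes report something else, mostly with a low value. They report only what shows in the picture. A call takes as long as a camera call. They do not tell look-alikes from the thing itself.
- look_for(camera, target): "position" ([column, row] in pixels, amid what is visible of it).
The state is a dict: "time": time; "joint_pos": joint angles; "joint_vel": joint speeds; "joint_torque": joint torques, N m; "tcp_pos": TCP position; "tool_rot": TCP orientation; "ft_force": force on the tool from outside, world axes, zero at the start; "torque": the same for the moment, N m; "width": opening from 0.0 (shut) to 1.0 (fully open).
Only numpy, scipy, OpenCV 4.12 (cv2) and the standard library are available. Lean on these libraries where they do the work, as an engineer would, in place of code of your own. Each camera call takes 0.05 s, during which the arm holds its last target.

## Working session

There is one attempt and no reset: what is moved stays moved. The work goes in short steps, Python scripts to look and compute and a tool call to move; the robot and the scene stay as the last step left them, time stands still between calls to the robot, and variables do not carry over. Pictures are saved under pics/ and viewed, and the job is handed in when it is done.

Besides the shell and the picture viewer there is one more tool, called after "Emit:" as name([rows], argument=value, ...), one row to a line, values as JSON. jog_arm: Moves the arm, as the interface text tells. Its arguments: {"type":"object","properties":{"series":{"type":"array"},"grip_force":{"type":"number"}},"required":["series"]}

```bash
mkdir -p pics; ls; python3 - <<'E'
from station import *
import cv2
s=observe();print({k:(v if not hasattr(v,'__len__') else [round(float(x),4) for x in v]) for k,v in s.items()})
for n in ["scene","side","wrist"]:
    print(n,get_calibration(n))
    cv2.imwrite(f"pics/{n}0.png",get_image(n))
E
```

```text
pics
{'time': 0.0, 'joint_pos': [-1.2414, 0.3536, 1.6341, 0.0, 1.1552, -0.0024], 'joint_vel': [0.0004, -0.0013, -0.0013, 0.001, 0.0009, -0.0001], 'joint_torque': [0.0016, -59.3835, -33.4216, 0.0698, 0.0235, -0.0001], 'tcp_pos': [0.2034, -0.5904, 0.2139], 'tool_rot': [-0.1163, -0.6973, -0.1172, 0.6975], 'ft_force': [-0.9233, -0.3519, -0.3966], 'torque': [-0.0454, -0.0468, 0.0146], 'width': 0.9991358776638085}
scene {'fx': 477.89144510667734, 'fy': 477.89144510667734, 'cx': 327.561063332783, 'cy': 191.27892074000874, 'origin': array([ 1.00442208, -0.1845447 ,  0.78018764]), 'attitude': array([0.7906128 , 0.23894021, 0.16469799, 0.53917858])}
side {'fx': 443.1554540753123, 'fy': 443.1554540753123, 'cx': 318.9486407404429, 'cy': 197.96029330326573, 'origin': array([0.21891885, 0.73482689, 0.72862922]), 'attitude': array([-0.16289819, -0.08249075,  0.41515138,  0.89124003])}
wrist {'fx': 309.70691628693146, 'fy': 309.70691628693146, 'cx': 321.34535366261986, 'cy': 204.8860007559632, 'origin': array([ 0.27117479, -0.56581705,  0.38478346]), 'attitude': array([ 0.8073106 , -0.10535585,  0.07589223, -0.57566493])}
```

View pics/scene0.png

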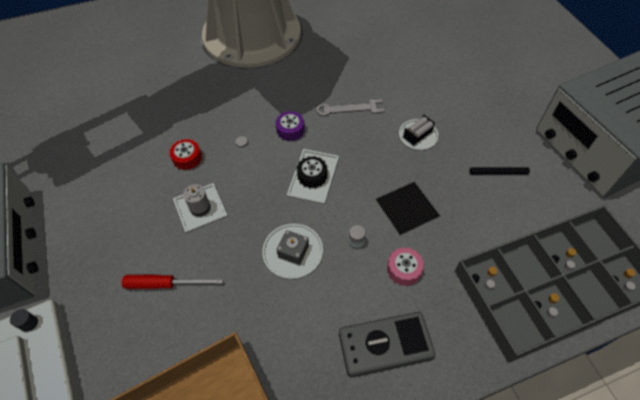

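View pics/side0.png

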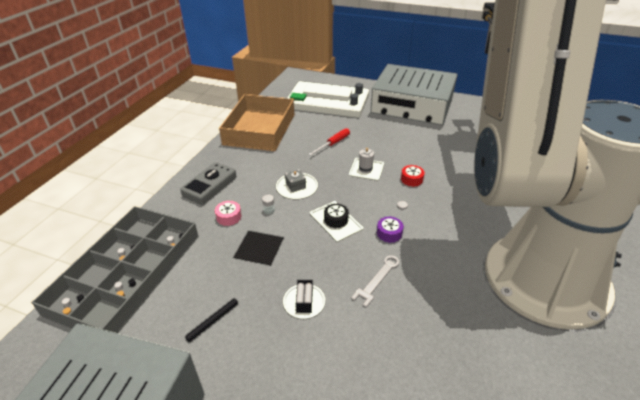

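View pics/wrist0.png

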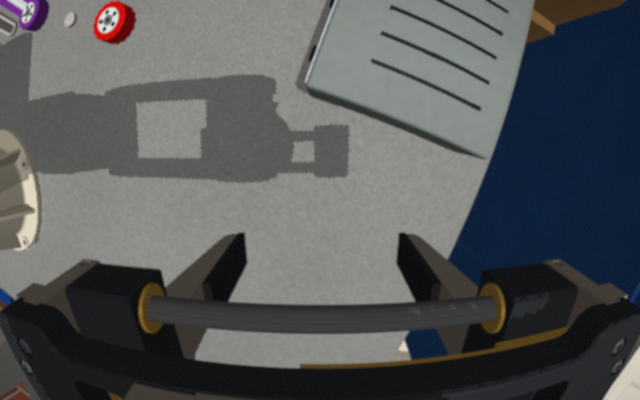

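```bash
cat > h.py <<'E'
from station import *
import numpy as np, cv2
from scipy.spatial.transform import Rotation as R
def rot(q): return R.from_quat([q[1],q[2],q[3],q[0]]).as_matrix()
def proj(c,P,fish=False):
    p=(np.atleast_2d(P)-c["origin"])@rot(c["attitude"])
    p=p*np.array([1,-1,-1])
    if fish:
        r=np.hypot(p[:,0],p[:,1]);t=np.arctan2(r,p[:,2]);k=t/np.maximum(r,1e-9)
        u=p[:,:2]*k[:,None]
    else: u=p[:,:2]/p[:,2:]
    return u*[c["fx"],c["fy"]]+[c["cx"],c["cy"]]
def unproj(c,uv,z,fish=False):
    uv=np.atleast_2d(uv).astype(float);q=(uv-[c["cx"],c["cy"]])/[c["fx"],c["fy"]]
    if fish:
        t=np.hypot(q[:,0],q[:,1]);d=np.c_[q*(np.sin(t)/np.maximum(t,1e-9))[:,None],np.cos(t)]
    else: d=np.c_[q,np.ones(len(q))]
    d=(d*[1,-1,-1])@rot(c["attitude"]).T
    return c["origin"]+d*((z-c["origin"][2])/d[:,2])[:,None]
E
python3 - <<'E'
from h import *
Z=dict(motor=.035,wheel=.025,gearbox=.025,battery_pack=.022,small_round_tray=.004,large_round_tray=.004,square_tray=.004,oblong_tray=.004,mat=.002,jar=.021)
for n in ["scene","side"]:
    c=get_calibration(n)
    for k,z in Z.items():
        print(n,k,[(np.round(d["position"]).tolist(),round(d["score"],2),np.round(unproj(c,d["position"],z)[0,:2],3).tolist()) for d in look_for(n,k)[:2]])
E
```

```text
scene motor [([195.0, 203.0], 0.67, [0.475, -0.242])]
scene wheel [([404.0, 269.0], 0.84, [0.731, 0.061]), ([311.0, 174.0], 0.77, [0.485, -0.019])]
scene gearbox [([290.0, 250.0], 0.64, [0.625, -0.109])]
scene battery_pack [([418.0, 129.0], 0.94, [0.456, 0.23]), ([312.0, 171.0], 0.3, [0.477, -0.013])]
scene small_round_tray [([419.0, 142.0], 0.79, [0.476, 0.225])]
scene large_round_tray [([294.0, 264.0], 0.57, [0.643, -0.109])]
scene square_tray [([205.0, 214.0], 0.93, [0.483, -0.233])]
scene oblong_tray [([315.0, 193.0], 0.7, [0.517, -0.022])]
scene mat [([405.0, 207.0], 0.72, [0.608, 0.127])]
scene jar [([355.0, 238.0], 0.58, [0.644, 0.007])]
side motor [([365.0, 160.0], 0.85, [0.464, -0.228])]
side wheel [([390.0, 227.0], 0.92, [0.339, -0.007]), ([414.0, 172.0], 0.89, [0.33, -0.232])]
side gearbox [([295.0, 180.0], 0.79, [0.612, -0.093])]
side battery_pack [([301.0, 296.0], 0.66, [0.455, 0.244]), ([259.0, 249.0], 0.22, [0.591, 0.156])]
side small_round_tray [([291.0, 302.0], 0.87, [0.474, 0.249])]
side large_round_tray [([300.0, 185.0], 0.55, [0.602, -0.102])]
side square_tray [([371.0, 175.0], 0.67, [0.441, -0.211]), ([335.0, 230.0], 0.49, [0.46, 0.024])]
side oblong_tray [([337.0, 230.0], 0.63, [0.457, 0.023]), ([337.0, 216.0], 0.51, [0.472, -0.022])]
side mat [([257.0, 248.0], 0.89, [0.607, 0.139]), ([336.0, 215.0], 0.21, [0.476, -0.026])]
side jar [([269.0, 200.0], 0.5, [0.645, -0.003])]
```

```bash
python3 - <<'E'
import cv2,numpy as np
a=cv2.imread("pics/scene0.png");b=cv2.imread("pics/side0.png")
A=cv2.resize(a[100:300,150:460],None,fx=2.5,fy=2.5,interpolation=cv2.INTER_CUBIC)
B=cv2.resize(b[130:330,200:450],None,fx=3,fy=3,interpolation=cv2.INTER_CUBIC)
cv2.imwrite("pics/A.png",A);cv2.imwrite("pics/B.png",B)
E
```

```text
(no output)
```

View pics/A.png

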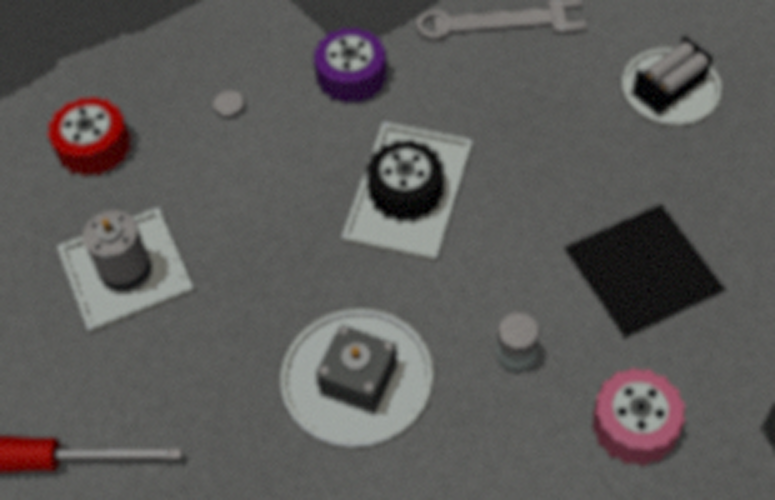

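View pics/B.png

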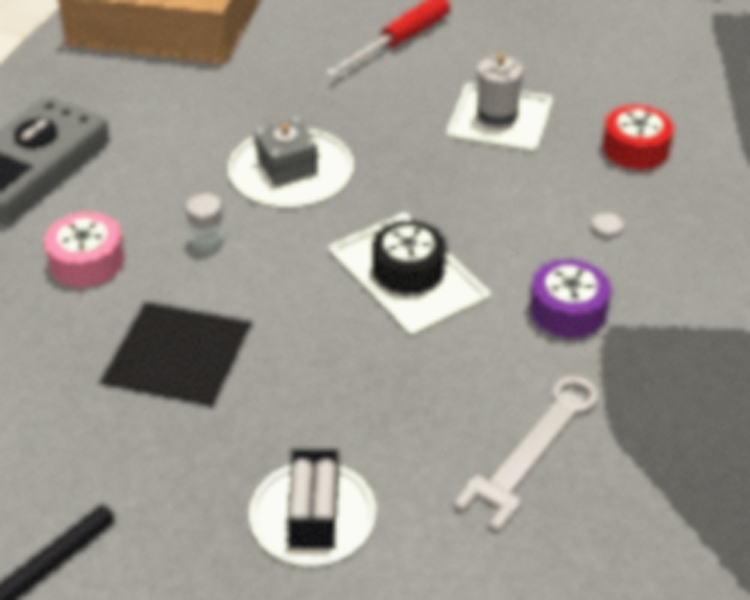

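```bash
cat > trays.py <<'E'
from h import *
from scipy.optimize import least_squares
def outline(kind,x,y,a):
    if kind[0]=='c':
        t=np.linspace(0,2*np.pi,72,endpoint=False);p=np.c_[np.cos(t),np.sin(t)]*kind[1]
    else:
        w,h=kind[1],kind[2];p=np.array([[w,h],[-w,h],[-w,-h],[w,-h]])
    c,s=np.cos(a),np.sin(a);return p@np.array([[c,s],[-s,c]])+[x,y]
def hull(c,kind,q,z0,z1,fish=False):
    o=outline(kind,*q)
    P=np.r_[np.c_[o,np.full(len(o),z0)],np.c_[o,np.full(len(o),z1)]]
    return cv2.convexHull(proj(c,P,fish).astype(np.float32))
def dist(H,pts): return np.array([cv2.pointPolygonTest(H,(float(u),float(v)),True) for u,v in pts])
def fit(views,kind,q0,z0,z1,sc=0.7):
    # views: list (calib, pts, fish)
    f=lambda q:np.concatenate([dist(hull(c,kind,q,z0,z1,fi),p) for c,p,fi in views])
    r=least_squares(f,q0,loss='cauchy',f_scale=sc,diff_step=1e-4,x_scale=[.01,.01,.1])
    return r.x,np.median(np.abs(f(r.x))),np.array([np.median(np.abs(dist(hull(c,kind,r.x,z0,z1,fi),p))) for c,p,fi in views])
KIND=dict(small_round_tray=('c',.042),large_round_tray=('c',.055),square_tray=('r',.041,.041),oblong_tray=('r',.059,.038),mat=('r',.045,.045))
E
cat > t1.py <<'E'
from trays import *
Q=dict(small_round_tray=(.474,.235,0),large_round_tray=(.625,-.105,0),square_tray=(.47,-.225,.3),oblong_tray=(.49,0,.4),mat=(.607,.133,.6))
C={n:get_calibration(n) for n in ["scene","side"]}
def contour(img,c,q,kind,dark):
    H=hull(c,kind,q,0,.006).astype(int)
    m=np.zeros(img.shape[:2],np.uint8);cv2.drawContours(m,[H],-1,255,-1);m=cv2.dilate(m,np.ones((31,31)))
    g=cv2.cvtColor(img,cv2.COLOR_BGR2GRAY)
    v=g[m>0]; bg=np.median(v)
    big=cv2.resize(g,None,fx=4,fy=4,interpolation=cv2.INTER_CUBIC);M=cv2.resize(m,None,fx=4,fy=4,interpolation=cv2.INTER_NEAREST)
    hi=np.percentile(v,97);lo=np.percentile(v,3)
    b=((big<(bg+lo)/2) if dark else (big>(bg+hi)/2)).astype(np.uint8)*(M>0)
    cs,_=cv2.findContours(b,cv2.RETR_EXTERNAL,cv2.CHAIN_APPROX_NONE)
    k=max(cs,key=cv2.contourArea)[:,0].astype(float)
    return (k+.5)/4-.5
imgs={n:cv2.imread(f"pics/{n}0.png") for n in C}
for n,q in Q.items():
    k=KIND[n];z1=.002 if n=='mat' else .006
    best=None
    for a in np.arange(0,3.2,.3) if k[0]=='r' else [0]:
        V=[(C[v],contour(imgs[v],C[v],q,k,n=='mat')[::3],False) for v in C]
        r=fit(V,k,(q[0],q[1],a),0,z1)
        if best is None or r[1]<best[1]: best=r
    each=[fit([v],k,best[0],0,z1)[0] for v in V]
    print(n,np.round(best[0],4),np.round(best[2],2),[np.round(e,4) for e in each])
    for v in C: cv2.polylines(imgs[v],[np.round(hull(C[v],k,best[0],0,z1)).astype(int)],True,(0,0,255),1)
for v in C: cv2.imwrite(f"pics/{v}_fit.png",imgs[v][90:340,120:480] if 0 else cv2.resize(imgs[v][100:330,150:460],None,fx=2.5,fy=2.5))
E
python3 t1.py
```

```text
small_round_tray [ 0.4533  0.2345 -6.1571] [1.44 0.96] [array([ 0.4513,  0.2373, -6.4007]), array([ 0.4534,  0.234 , -6.2243])]
large_round_tray [ 0.614  -0.1031  0.045 ] [0.56 0.78] [array([ 0.6136, -0.1029,  0.0211]), array([ 0.615 , -0.1049,  0.0027])]
square_tray [ 0.4608 -0.2393  0.0809] [0.53 0.57] [array([ 0.4604, -0.2392,  0.0821]), array([ 0.4616, -0.2414,  0.0652])]
oblong_tray [ 0.4723 -0.0108 -0.622 ] [1.14 0.64] [array([ 0.4725, -0.0106, -0.6182]), array([ 0.4718, -0.0114, -0.6315])]
mat [0.6073 0.1329 3.2441] [0.39 0.59] [array([0.6083, 0.1318, 3.2417]), array([0.6053, 0.1346, 3.2449])]
```

View pics/scene_fit.png

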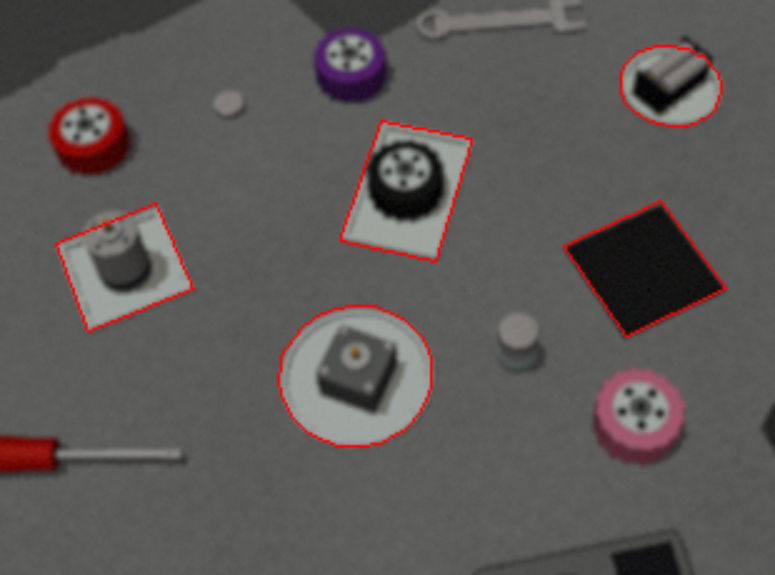

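View pics/side_fit.png

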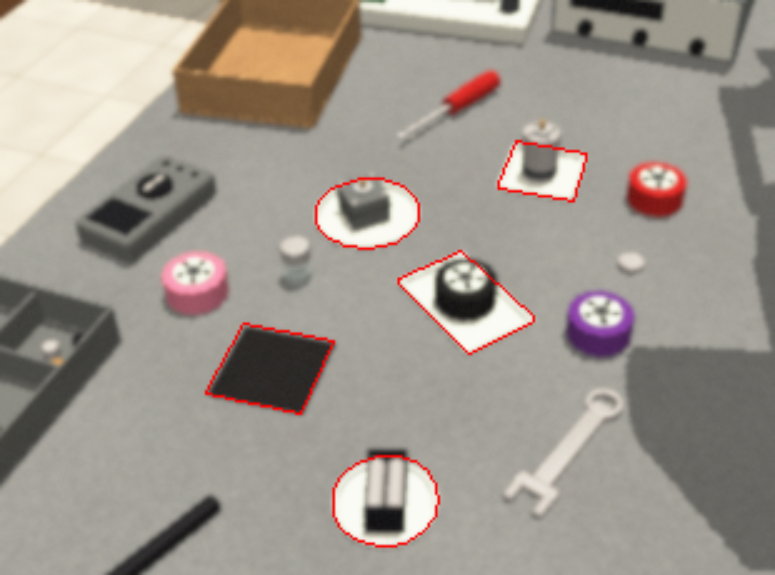

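```bash
python3 - <<'E'
from h import *
C={n:get_calibration(n) for n in ["scene","side"]}
S=lambda p:np.array(p)/2.5+[150,100]
D=lambda p:np.array(p)/3+[200,130]
for n,z,a,b in [("motor",.057,(112,229),(499,70)),("wheel",.032,(405,168),(409,243)),("gear",.047,(356,351),(285,131)),("batt",.032,(675,73),(314,488)),("jar",.042,(519,330),(204,207))]:
    print(n,unproj(C["scene"],S(a),z)[0,:2].round(4),unproj(C["side"],D(b),z)[0,:2].round(4))
g=unproj(C["scene"],[S(p) for p in [(345,325),(397,345),(370,388),(320,367)]],.036)[:,:2];print("g",g.round(3),[np.arctan2(*(g[(i+1)%4]-g[i])[::-1]).round(3) for i in range(4)])
b=unproj(C["side"],[D(p) for p in [(291,452),(338,452),(336,520),(288,520)]],.032)[:,:2];print("b",b.round(3),[np.arctan2(*(b[(i+1)%4]-b[i])[::-1]).round(3) for i in range(4)])
s=observe();print(rot(s["tool_rot"]).round(3))
E
```

```text
motor [ 0.466  -0.2356] [ 0.4621 -0.2294]
wheel [ 0.4746 -0.0121] [ 0.4696 -0.0087]
gear [ 0.6204 -0.1017] [ 0.6114 -0.0922]
batt [0.4648 0.2288] [0.4481 0.2392]
jar [0.644 0.011] [0.635  0.0179]
g [[ 0.592 -0.101]
 [ 0.621 -0.072]
 [ 0.645 -0.101]
 [ 0.617 -0.128]] [np.float64(0.791), np.float64(-0.864), np.float64(-2.373), np.float64(2.324)]
b [[0.474 0.217]
 [0.445 0.206]
 [0.425 0.258]
 [0.454 0.268]] [np.float64(-2.784), np.float64(1.926), np.float64(0.358), np.float64(-1.2)]
[[-0.     0.326 -0.945]
 [-0.    -0.945 -0.326]
 [-1.     0.     0.   ]]
```

```bash
cat >> h.py <<'E'
def to(x,y,z,yaw):
    s=observe();T=rot(s["tool_rot"])
    d=(np.array([x,y,z])-s["tcp_pos"])@T*1000
    Y=np.array([np.cos(yaw),np.sin(yaw),0])
    Tg=np.c_[[0,0,-1],Y,np.cross([0,0,-1],Y)]
    w=R.from_matrix(T.T@Tg).as_rotvec()
    print("t",round(s["time"],2),"tcp",np.round(s["tcp_pos"],4),"yaw",round(float(np.arctan2(T[1,1],T[0,1])),3),"q6",round(s["joint_pos"][5],2),"w",round(s["width"],3),"-> trans",d.round(1).tolist(),"ang",w.round(3).tolist(),"rows",round(float(max(np.linalg.norm(d)/41.7,np.linalg.norm(w)/.125)),1))
E
python3 -c "
from h import *
to(.464,-.232,.16,-.46)"
```

```text
t 1.15 tcp [ 0.2036 -0.5909  0.2146] yaw -1.239 q6 -0.0 w 0.997 -> trans [54.6, -254.5, -363.1] ang [-0.779, 0.0, 0.0] rows 10.7
```

Emit:
jog_arm([
  {"translation": [55,-254,-363],"angular": [-0.78,0,0],"hand": -1},
  {"translation": [55,-254,-363],"angular": [-0.78,0,0],"hand": -1},
  {"translation": [55,-254,-363],"angular": [-0.78,0,0],"hand": -1},
  {"translation": [55,-254,-363],"angular": [-0.78,0,0],"hand": -1},
  {"translation": [55,-254,-363],"angular": [-0.78,0,0],"hand": -1},
  {"translation": [55,-254,-363],"angular": [-0.78,0,0],"hand": -1},
  {"translation": [55,-254,-363],"angular": [-0.78,0,0],"hand": -1},
  {"translation": [55,-254,-363],"angular": [-0.78,0,0],"hand": -1},
  {"translation": [55,-254,-363],"angular": [-0.78,0,0],"hand": -1},
  {"translation": [55,-254,-363],"angular": [-0.78,0,0],"hand": -1},
])

```text
time: 1.98
tcp_pos: [0.4476, -0.2547, 0.1633]
tool_rot: [0.373, 0.601, 0.373, -0.601]
ft_force: [0.7, -0.8, -0.2]
width: 1.002
```

Emit:
jog_arm([
  {"translation": [0,0,0],"angular": [0,0,0],"hand": -1},
])

```text
time: 2.07
tcp_pos: [0.4497, -0.2512, 0.1626]
tool_rot: [0.374, 0.6, 0.375, -0.599]
ft_force: [-1.0, -0.4, -0.5]
width: 1.001
```

```bash
python3 -c "
from h import *
to(.464,-.232,.16,-.46)
c=get_calibration('wrist');im=get_image('wrist');cv2.imwrite('pics/w1.png',im);import pickle;pickle.dump(c,open('pics/w1.pkl','wb'))
to(.464,-.232,.16,-.46)
"
```

```text
t 2.07 tcp [ 0.4497 -0.2512  0.1626] yaw -0.455 q6 -0.06 w 1.001 -> trans [2.7, 4.4, -23.5] ang [0.005, -0.002, 0.0] rows 0.6
t 2.12 tcp [ 0.4483 -0.2535  0.1629] yaw -0.454 q6 -0.06 w 1.003 -> trans [3.0, 4.7, -26.2] ang [0.006, -0.001, 0.0] rows 0.6
```

View pics/w1.png

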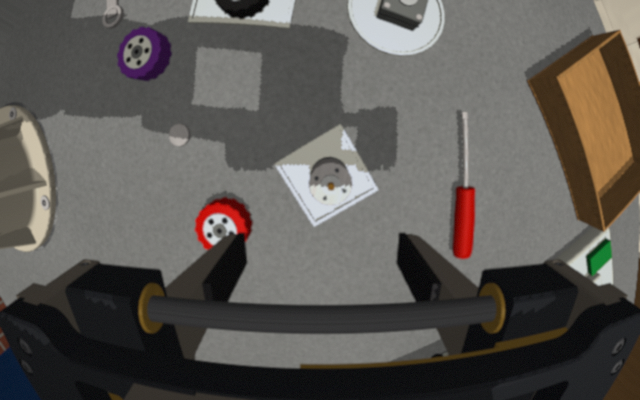

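```bash
python3 -c "
from h import *
import pickle;c=pickle.load(open('pics/w1.pkl','rb'))
a=cv2.imread('pics/w1.png')[90:260,230:430];cv2.imwrite('pics/w1c.png',cv2.resize(a,None,fx=3.5,fy=3.5,interpolation=cv2.INTER_CUBIC))
print(unproj(c,[(330,182)],.057,True), proj(c,[[.461,-.239,0.006]],True), unproj(c,[(342,125),(378,187),(315,226),(274,165)],.006,True))
"
```

```text
[[ 0.46495015 -0.23507098  0.057     ]] [[327.00556102 178.11204441]] [[ 0.49997643 -0.19476321  0.006     ]
 [ 0.50687752 -0.27203428  0.006     ]
 [ 0.42541998 -0.28179163  0.006     ]
 [ 0.41633528 -0.20098054  0.006     ]]
```

View pics/w1c.png

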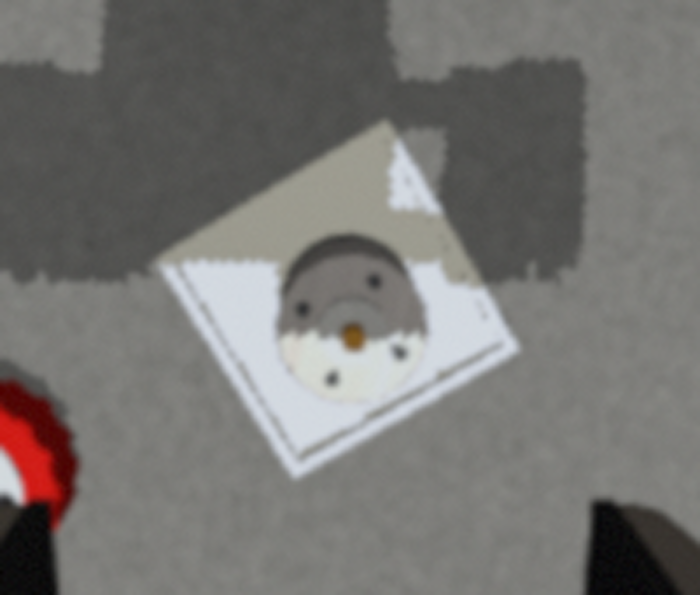

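```bash
python3 -c "
from h import *
to(.4643,-.2357,.016,-.46)"
```

```text
t 2.12 tcp [ 0.4483 -0.2535  0.1629] yaw -0.454 q6 -0.06 w 1.003 -> trans [146.9, 6.6, -22.9] ang [0.006, -0.001, 0.0] rows 3.6
```

Emit:
jog_arm([
  {"translation": [30,6.5,-23],"angular": [0,0,0],"hand": -1},
  {"translation": [65,6.5,-23],"angular": [0,0,0],"hand": -1},
  {"translation": [105,6.5,-23],"angular": [0,0,0],"hand": -1},
  {"translation": [135,6.5,-23],"angular": [0,0,0],"hand": -1},
  {"translation": [147,6.5,-23],"angular": [0,0,0],"hand": -1},
  {"translation": [147,6.5,-23],"angular": [0,0,0],"hand": -1},
  {"translation": [147,6.5,-23],"angular": [0,0,0],"hand": 0.3},
  {"translation": [147,6.5,-23],"angular": [0,0,0],"hand": 1},
  {"translation": [147,6.5,-23],"angular": [0,0,0],"hand": 1},
  {"translation": [147,6.5,-23],"angular": [0,0,0],"hand": 1},
], grip_force=20)

```text
time: 2.95
tcp_pos: [0.4636, -0.2394, 0.0176]
tool_rot: [0.374, 0.601, 0.372, -0.6]
ft_force: [-0.6, 0.2, -0.3]
width: 0.731
```

```bash
python3 -c "
from h import *
to(.4643,-.2357,.016,-.46)
print(observe()['ft_force'])"
```

```text
t 2.95 tcp [ 0.4636 -0.2394  0.0176] yaw -0.459 q6 -0.02 w 0.731 -> trans [1.6, -1.0, -3.6] ang [0.001, 0.0, -0.003] rows 0.1
[-0.55520265  0.21949429 -0.34294321]
```

Emit:
jog_arm([
  {"translation": [1,-1,-3],"angular": [0,0,0],"hand": 1},
  {"translation": [1,-1,-3],"angular": [0,0,0],"hand": 1},
  {"translation": [1,-1,-3],"angular": [0,0,0],"hand": 1},
  {"translation": [1,-1,-3],"angular": [0,0,0],"hand": 1},
  {"translation": [1,-1,-3],"angular": [0,0,0],"hand": 1},
])

```text
time: 3.37
tcp_pos: [0.4636, -0.2357, 0.0156]
tool_rot: [0.373, 0.601, 0.373, -0.6]
ft_force: [1.7, 1.0, 3.3]
width: 0.43
```

```bash
python3 -c "
from h import *
s=observe();print(s['ft_force'],s['width'])
to(.607,.133,.100,.25)"
```

```text
[1.74728667 1.0148522  3.33481071] 0.4297614133223309
t 3.37 tcp [ 0.4636 -0.2357  0.0156] yaw -0.459 q6 -0.01 w 0.43 -> trans [-84.5, -34.7, -394.1] ang [-0.709, 0.0, -0.001] rows 9.7
```

Emit:
jog_arm([
  {"translation": [-10,0,0],"angular": [0,0,0],"hand": 1},
  {"translation": [-35,0,0],"angular": [0,0,0],"hand": 1},
  {"translation": [-70,-3,-20],"angular": [-0.06,0,0],"hand": 1},
  {"translation": [-85,-6,-55],"angular": [-0.18,0,0],"hand": 1},
  {"translation": [-85,-9,-95],"angular": [-0.29,0,0],"hand": 1},
  {"translation": [-85,-13,-135],"angular": [-0.4,0,0],"hand": 1},
  {"translation": [-85,-16,-175],"angular": [-0.5,0,0],"hand": 1},
  {"translation": [-85,-19,-215],"angular": [-0.6,0,0],"hand": 1},
  {"translation": [-85,-23,-255],"angular": [-0.7,0,0],"hand": 1},
  {"translation": [-85,-26,-295],"angular": [-0.71,0,0],"hand": 1},
])

```text
time: 4.2
tcp_pos: [0.5703, 0.0424, 0.1007]
tool_rot: [0.56, 0.432, 0.56, -0.432]
ft_force: [0.0, -0.7, -2.6]
width: 0.428
```

```bash
python3 -c "
from h import *
s=observe();print(s['ft_force'],s['width'])
to(.607,.133,.0165,.25)"
```

```text
[ 0.03545297 -0.72556309 -2.57073981] 0.42817729089204837
t 4.2 tcp [0.5703 0.0424 0.1007] yaw 0.257 q6 -0.19 w 0.428 -> trans [84.2, 58.6, -78.3] ang [0.007, -0.0, 0.001] rows 3.1
```

Emit:
jog_arm([
  {"translation": [0,22,-30],"angular": [0,0,0],"hand": 1},
  {"translation": [10,45,-60],"angular": [0,0,0],"hand": 1},
  {"translation": [30,58,-78],"angular": [0,0,0],"hand": 1},
  {"translation": [55,58,-78],"angular": [0,0,0],"hand": 1},
  {"translation": [72,58,-78],"angular": [0,0,0],"hand": 1},
  {"translation": [80,58,-78],"angular": [0,0,0],"hand": 1},
  {"translation": [83.5,58,-78],"angular": [0,0,0],"hand": 1},
  {"translation": [83.5,58,-78],"angular": [0,0,0],"hand": 1},
])

```text
time: 4.87
tcp_pos: [0.6067, 0.1301, 0.0167]
tool_rot: [0.558, 0.433, 0.559, -0.434]
ft_force: [1.0, -0.3, -2.2]
width: 0.431
```

```bash
python3 -c "
from h import *
s=observe();print(s['ft_force'],s['width'])
to(.607,.133,.0165,.25)"
```

```text
[ 1.00285707 -0.27053475 -2.22691869] 0.4311274128541254
t 4.87 tcp [0.6067 0.1301 0.0167] yaw 0.251 q6 -0.04 w 0.431 -> trans [0.2, 1.0, -2.8] ang [0.001, -0.0, 0.002] rows 0.1
```

Emit:
jog_arm([
  {"translation": [1.2,0,0],"angular": [0,0,0],"hand": 1},
  {"translation": [1.2,0,0],"angular": [0,0,0],"hand": -1},
  {"translation": [1.2,0,0],"angular": [0,0,0],"hand": -1},
  {"translation": [1.2,0,0],"angular": [0,0,0],"hand": -1},
  {"translation": [1.2,0,0],"angular": [0,0,0],"hand": -1},
  {"translation": [-20,0,0],"angular": [0,0,0],"hand": -1},
  {"translation": [-60,0,0],"angular": [0,0,0],"hand": -1},
  {"translation": [-100,0,0],"angular": [0,0,0],"hand": -1},
  {"translation": [-140,0,0],"angular": [0,0,0],"hand": -1},
])

```text
time: 5.62
tcp_pos: [0.6069, 0.1302, 0.1583]
tool_rot: [0.558, 0.433, 0.559, -0.434]
ft_force: [1.4, 0.9, 0.6]
width: 0.985
```

```bash
python3 -c "
from h import *
s=observe();print(s['ft_force'],s['width'])
to(.616,-.098,.155,-.81)"
```

```text
[1.43415035 0.9010143  0.63938303] 0.9853602743624131
t 5.62 tcp [0.6069 0.1302 0.1583] yaw 0.251 q6 -0.04 w 0.985 -> trans [3.3, -47.8, 223.4] ang [1.061, 0.0, 0.001] rows 8.5
```

Emit:
jog_arm([
  {"translation": [3,-48,223],"angular": [1.06,0,0],"hand": -1},
  {"translation": [3,-48,223],"angular": [1.06,0,0],"hand": -1},
  {"translation": [3,-48,223],"angular": [1.06,0,0],"hand": -1},
  {"translation": [3,-48,223],"angular": [1.06,0,0],"hand": -1},
  {"translation": [3,-48,223],"angular": [1.06,0,0],"hand": -1},
  {"translation": [3,-48,223],"angular": [1.06,0,0],"hand": -1},
  {"translation": [3,-48,223],"angular": [1.06,0,0],"hand": -1},
  {"translation": [3,-48,223],"angular": [1.06,0,0],"hand": -1},
  {"translation": [3,-48,223],"angular": [1.06,0,0],"hand": -1},
  {"translation": [3,-48,223],"angular": [1.06,0,0],"hand": -1},
])

```text
time: 6.45
tcp_pos: [0.6162, -0.0979, 0.154]
tool_rot: [0.262, 0.657, 0.262, -0.657]
ft_force: [0.4, -0.7, 0.2]
width: 1.001
```

```bash
cat > wv.py <<'E'
from h import *
import pickle,sys
def snap(name,target,yawbox=None):
    get_image('wrist') if 0 else None
    c=get_calibration('wrist');im=get_image('wrist');cv2.imwrite(f'pics/{name}.png',im);pickle.dump(c,open(f'pics/{name}.pkl','wb'))
    u,v=proj(c,[target],True)[0]
    u0,v0=int(np.clip(u-100,0,440)),int(np.clip(v-80,0,240))
    cv2.imwrite(f'pics/{name}c.png',cv2.resize(im[v0:v0+160,u0:u0+200],None,fx=3.5,fy=3.5,interpolation=cv2.INTER_CUBIC))
    print("crop origin",u0,v0,"scale 3.5; target px",u,v)
    return c,im
E
python3 -c "
from wv import *
snap('w2',[.616,-.098,.02]); to(.616,-.098,.155,-.81)"
```

```text
crop origin 222 116 scale 3.5; target px 322.6531119679596 196.97717465512287
t 6.5 tcp [ 0.6162 -0.0977  0.154 ] yaw -0.808 q6 0.65 w 1.002 -> trans [-1.0, 0.1, 0.3] ang [0.002, -0.0, -0.0] rows 0.0
```

View pics/w2c.png

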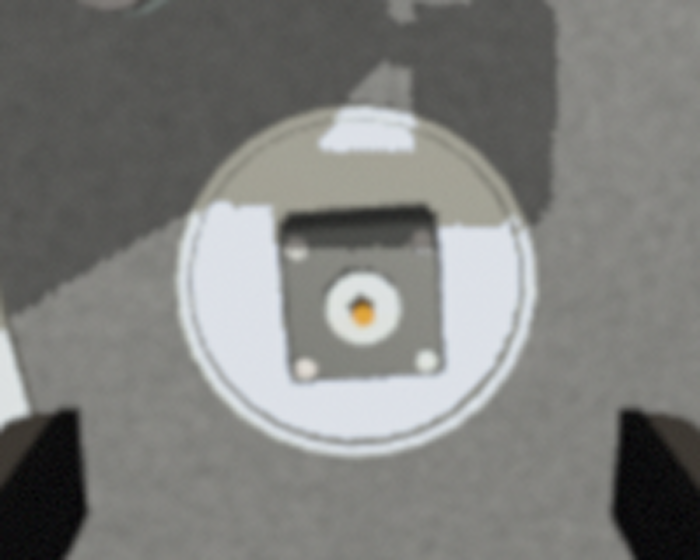

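```bash
python3 -c "
from h import *
import pickle;c=pickle.load(open('pics/w2.pkl','rb'))
S=lambda p:np.array(p)/3.5+[222,116]
g=unproj(c,[S(p) for p in [(297,250),(421,241),(427,361),(306,369)]],.036,True)[:,:2]
print(g.round(4),g.mean(0),[np.arctan2(*(g[(i+1)%4]-g[i])[::-1]).round(3) for i in range(4)],[np.linalg.norm(g[(i+1)%4]-g[i]).round(4) for i in range(4)])
t=unproj(c,[S(p) for p in [(177,285),(537,280),(360,107),(355,457)]],.004,True)[:,:2];print(t,t.mean(0))
print(unproj(c,S((363,314)),.048,True))
to(*g.mean(0),.016,-.81)
"
```

```text
[[ 0.6152 -0.078 ]
 [ 0.6402 -0.1007]
 [ 0.6169 -0.1259]
 [ 0.5919 -0.1029]] [ 0.61606238 -0.10184605] [np.float64(-0.738), np.float64(-2.317), np.float64(2.398), np.float64(0.821)] [np.float64(0.0338), np.float64(0.0342), np.float64(0.034), np.float64(0.0341)]
[[ 0.57596948 -0.0619245 ]
 [ 0.65314943 -0.14107495]
 [ 0.65371465 -0.0654435 ]
 [ 0.57254888 -0.14054981]] [ 0.61384561 -0.10224819]
[[ 0.61669402 -0.10109169  0.048     ]]
t 6.5 tcp [ 0.6162 -0.0977  0.154 ] yaw -0.808 q6 0.65 w 1.002 -> trans [138.0, 2.8, 3.0] ang [0.002, -0.0, -0.0] rows 3.3
```

Emit:
jog_arm([
  {"translation": [20,2.8,3],"angular": [-0.064,0,0],"hand": -1},
  {"translation": [58,2.8,3],"angular": [-0.064,0,0],"hand": -1},
  {"translation": [95,2.8,3],"angular": [-0.064,0,0],"hand": 0},
  {"translation": [125,2.8,3],"angular": [-0.064,0,0],"hand": 0},
  {"translation": [140,2.8,3],"angular": [-0.064,0,0],"hand": 0},
  {"translation": [142,2.8,3],"angular": [-0.064,0,0],"hand": 1},
  {"translation": [142,2.8,3],"angular": [-0.064,0,0],"hand": 1},
  {"translation": [142,2.8,3],"angular": [-0.064,0,0],"hand": 1},
  {"translation": [142,2.8,3],"angular": [-0.064,0,0],"hand": 1},
  {"translation": [142,2.8,3],"angular": [-0.064,0,0],"hand": 1},
], grip_force=20)

```text
time: 7.33
tcp_pos: [0.6174, -0.1018, 0.0135]
tool_rot: [0.284, 0.649, 0.283, -0.647]
ft_force: [0.6, 0.6, 3.2]
width: 0.474
```

Emit:
jog_arm([
  {"translation": [0,0,0],"angular": [0,0,0],"hand": 1},
  {"translation": [0,0,0],"angular": [0,0,0],"hand": 1},
])

```text
time: 7.5
tcp_pos: [0.6173, -0.1018, 0.0135]
tool_rot: [0.284, 0.649, 0.283, -0.647]
ft_force: [-0.2, 1.6, 6.3]
width: 0.474
```

```bash
python3 -c "
from h import *
s=observe();print(s['ft_force'],s['width'])
to(.461,-.2385,.100,-1.486)"
```

```text
[-0.16680336  1.59739443  6.33135992] 0.47399342590808774
t 7.5 tcp [ 0.6173 -0.1018  0.0135] yaw -0.745 q6 0.58 w 0.474 -> trans [-86.9, -22.1, 206.3] ang [0.741, -0.002, -0.002] rows 5.9
```

Emit:
jog_arm([
  {"translation": [-10,0,0],"angular": [0,0,0],"hand": 1},
  {"translation": [-35,0,5],"angular": [0.05,0,0],"hand": 1},
  {"translation": [-65,-5,35],"angular": [0.15,0,0],"hand": 1},
  {"translation": [-70,-8,70],"angular": [0.26,0,0],"hand": 1},
  {"translation": [-70,-12,108],"angular": [0.38,0,0],"hand": 1},
  {"translation": [-70,-16,145],"angular": [0.5,0,0],"hand": 1},
  {"translation": [-70,-20,180],"angular": [0.62,0,0],"hand": 1},
  {"translation": [-65,-22,200],"angular": [0.74,0,0],"hand": 1},
  {"translation": [-50,-22,206],"angular": [0.741,0,0],"hand": 1},
  {"translation": [-35,-22,206],"angular": [0.741,0,0],"hand": 1},
])

```text
time: 8.33
tcp_pos: [0.4593, -0.2398, 0.0479]
tool_rot: [0.029, 0.707, 0.028, -0.706]
ft_force: [0.6, 0.2, -0.2]
width: 0.477
```

```bash
python3 -c "
from h import *
s=observe();print(s['ft_force'],s['width'])
to(.4612,-.2385,.0145,-1.486)"
```

```text
[ 0.57464671  0.16581471 -0.18518905] 0.47660630918991537
t 8.33 tcp [ 0.4593 -0.2398  0.0479] yaw -1.489 q6 1.01 w 0.477 -> trans [33.4, -1.2, -1.9] ang [-0.003, -0.002, -0.001] rows 0.8
```

Emit:
jog_arm([
  {"translation": [15,-1,-2],"angular": [0,0,0],"hand": 1},
  {"translation": [27,-1,-2],"angular": [0,0,0],"hand": 1},
  {"translation": [33,-1,-2],"angular": [0,0,0],"hand": 1},
  {"translation": [34.5,-1,-2],"angular": [0,0,0],"hand": 1},
  {"translation": [34.5,-1,-2],"angular": [0,0,0],"hand": 1},
])

```text
time: 8.75
tcp_pos: [0.462, -0.237, 0.0129]
tool_rot: [-0.03, -0.706, -0.03, 0.707]
ft_force: [0.2, -0.1, -0.9]
width: 0.477
```

```bash
python3 -c "
from h import *
s=observe();print(s['ft_force'],s['width'])
to(.4612,-.2385,.0135,-1.486)"
```

```text
[ 0.17985202 -0.12311544 -0.89234818] 0.47658112426573873
t 8.75 tcp [ 0.462  -0.237   0.0129] yaw -1.486 q6 1.01 w 0.477 -> trans [-0.6, 1.5, 0.9] ang [0.0, 0.0, 0.0] rows 0.0
```

Emit:
jog_arm([
  {"translation": [0.5,1,0.5],"angular": [0,0,0],"hand": 1},
  {"translation": [0.5,1,0.5],"angular": [0,0,0],"hand": -1},
  {"translation": [0.5,1,0.5],"angular": [0,0,0],"hand": -1},
  {"translation": [0.5,1,0.5],"angular": [0,0,0],"hand": -1},
  {"translation": [0.5,1,0.5],"angular": [0,0,0],"hand": -1},
  {"translation": [-20,1,0.5],"angular": [0,0,0],"hand": -1},
  {"translation": [-60,1,0.5],"angular": [0,0,0],"hand": -1},
  {"translation": [-100,1,0.5],"angular": [0,0,0],"hand": -1},
  {"translation": [-140,1,0.5],"angular": [0,0,0],"hand": -1},
  {"translation": [-142,1,0.5],"angular": [0,0,0],"hand": -1},
])

```text
time: 9.58
tcp_pos: [0.4653, -0.2399, 0.1611]
tool_rot: [0.032, 0.71, 0.028, -0.703]
ft_force: [1.6, -0.1, 0.3]
width: 0.997
```

```bash
python3 -c "
from wv import *
snap('w3',[.461,-.2385,.02]); to(.4735,-.0115,.155,-.62)"
```

```text
crop origin 220 119 scale 3.5; target px 320.20939589471556 199.25331648609574
t 9.63 tcp [ 0.4643 -0.2394  0.1585] yaw -1.486 q6 1.01 w 1.003 -> trans [2.7, -226.3, -28.5] ang [-0.866, -0.004, -0.007] rows 6.9
```

View pics/w3c.png

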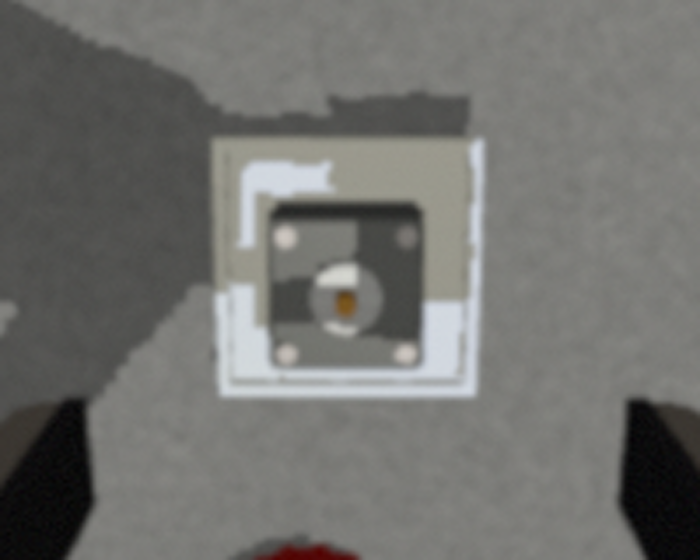

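```bash
python3 -c "
from h import *
import pickle;c=pickle.load(open('pics/w3.pkl','rb'))
S=lambda p:np.array(p)/3.5+[220,119]
def q(P,z):
  g=unproj(c,[S(p) for p in P],z,True)[:,:2];print(g.mean(0).round(4),[np.arctan2(*(g[(i+1)%4]-g[i])[::-1]).round(3) for i in range(4)],[np.linalg.norm(g[(i+1)%4]-g[i]).round(4) for i in range(4)])
q([(285,237),(406,236),(405,354),(287,354)],.036)
q([(211,140),(485,138),(476,396),(219,397)],.006)
print(proj(c,[[.461,-.239,.006],[.461,-.239,.036]],True))
"
```

```text
[ 0.4603 -0.2371] [np.float64(-1.479), np.float64(-3.054), np.float64(1.654), np.float64(0.086)] [np.float64(0.0337), np.float64(0.0344), np.float64(0.0338), np.float64(0.0341)]
[ 0.4607 -0.2376] [np.float64(-1.48), np.float64(-3.064), np.float64(1.658), np.float64(0.086)] [np.float64(0.0831), np.float64(0.0825), np.float64(0.0824), np.float64(0.0822)]
[[320.64305548 196.29507695]
 [320.74800254 203.04470643]]
```

Emit:
jog_arm([
  {"translation": [3,-226,-28],"angular": [-0.86,0,0],"hand": -1},
  {"translation": [3,-226,-28],"angular": [-0.86,0,0],"hand": -1},
  {"translation": [3,-226,-28],"angular": [-0.86,0,0],"hand": -1},
  {"translation": [3,-226,-28],"angular": [-0.86,0,0],"hand": -1},
  {"translation": [3,-226,-28],"angular": [-0.86,0,0],"hand": -1},
  {"translation": [3,-226,-28],"angular": [-0.86,0,0],"hand": -1},
  {"translation": [3,-226,-28],"angular": [-0.86,0,0],"hand": -1},
  {"translation": [3,-226,-28],"angular": [-0.86,0,0],"hand": -1},
  {"translation": [3,-226,-28],"angular": [-0.86,0,0],"hand": -1},
])

```text
time: 10.38
tcp_pos: [0.4697, -0.0103, 0.1502]
tool_rot: [-0.321, -0.63, -0.321, 0.631]
ft_force: [-0.1, -1.3, 0.0]
width: 1.001
```

```bash
python3 -c "
from wv import *
snap('w4',[.473,-.011,.02]); to(.4735,-.0115,.155,-.62)"
```

```text
crop origin 225 116 scale 3.5; target px 325.94386521095794 196.38174803465165
t 10.43 tcp [ 0.4699 -0.0108  0.1504] yaw -0.63 q6 0.6 w 1.001 -> trans [-4.6, 3.4, -1.5] ang [-0.01, 0.001, 0.001] rows 0.1
```

View pics/w4c.png

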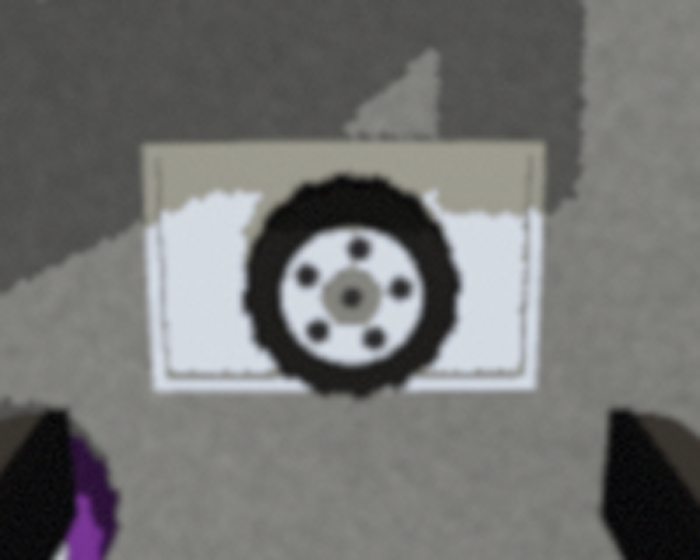

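```bash
python3 -c "
from h import *
import pickle;c=pickle.load(open('pics/w4.pkl','rb'))
S=lambda p:np.array(p)/3.5+[225,116]
def q(P,z):
  g=unproj(c,[S(p) for p in P],z,True)[:,:2];print(g.mean(0).round(4),[np.arctan2(*(g[(i+1)%4]-g[i])[::-1]).round(3) for i in range(4)],[np.linalg.norm(g[(i+1)%4]-g[i]).round(4) for i in range(4)])
  return g.mean(0)
q([(141,145),(545,143),(537,388),(154,391)],.006)
w=unproj(c,S((352,297)),.032,True)[0];print(w)
to(w[0],w[1],.011,-.63)
"
```

```text
[ 0.4712 -0.0093] [np.float64(-0.623), np.float64(-2.188), np.float64(2.521), np.float64(0.953)] [np.float64(0.1189), np.float64(0.076), np.float64(0.119), np.float64(0.0763)]
[ 0.4716684 -0.0119719  0.032    ]
t 10.43 tcp [ 0.4699 -0.0108  0.1504] yaw -0.63 q6 0.6 w 1.001 -> trans [139.4, 2.3, -0.2] ang [-0.0, 0.001, 0.001] rows 3.3
```

Emit:
jog_arm([
  {"translation": [20,2.3,0],"angular": [0,0,0],"hand": -1},
  {"translation": [58,2.3,0],"angular": [0,0,0],"hand": -1},
  {"translation": [95,2.3,0],"angular": [0,0,0],"hand": -1},
  {"translation": [125,2.3,0],"angular": [0,0,0],"hand": -0.7},
  {"translation": [137,2.3,0],"angular": [0,0,0],"hand": 0},
  {"translation": [139,2.3,0],"angular": [0,0,0],"hand": 1},
  {"translation": [139,2.3,0],"angular": [0,0,0],"hand": 1},
  {"translation": [139,2.3,0],"angular": [0,0,0],"hand": 1},
  {"translation": [139,2.3,0],"angular": [0,0,0],"hand": 1},
  {"translation": [139,2.3,0],"angular": [0,0,0],"hand": 1},
], grip_force=20)

```text
time: 11.27
tcp_pos: [0.4732, -0.012, 0.0133]
tool_rot: [0.322, 0.63, 0.321, -0.629]
ft_force: [0.0, -0.2, -1.3]
width: 0.646
```

```bash
python3 -c "
from h import *
s=observe();print(s['ft_force'],s['width'])
to(.614,-.1025,.08,-.63)"
```

```text
[ 0.03706353 -0.17134295 -1.26283696] 0.6462340156895239
t 11.27 tcp [ 0.4732 -0.012   0.0133] yaw -0.627 q6 0.6 w 0.646 -> trans [-66.4, 167.3, -9.4] ang [0.003, -0.001, -0.002] rows 4.3
```

Emit:
jog_arm([
  {"translation": [0,0,0],"angular": [0,0,0],"hand": 1},
  {"translation": [-10,0,0],"angular": [0,0,0],"hand": 1},
  {"translation": [-35,10,0],"angular": [0,0,0],"hand": 1},
  {"translation": [-55,40,-2],"angular": [0,0,0],"hand": 1},
  {"translation": [-55,80,-4],"angular": [0,0,0],"hand": 1},
  {"translation": [-55,118,-6],"angular": [0,0,0],"hand": 1},
  {"translation": [-55,150,-8],"angular": [0,0,0],"hand": 1},
  {"translation": [-45,167,-9],"angular": [0,0,0],"hand": 1},
  {"translation": [-30,167,-9],"angular": [0,0,0],"hand": 1},
  {"translation": [-25,167,-9],"angular": [0,0,0],"hand": 1},
])

```text
time: 12.1
tcp_pos: [0.6128, -0.1029, 0.0366]
tool_rot: [-0.321, -0.63, -0.322, 0.63]
ft_force: [-0.8, -0.2, -1.7]
width: 0.648
```

```bash
python3 -c "
from h import *
s=observe();print(s['ft_force'],s['width'])
to(.614,-.1025,.0145,-.63)"
```

```text
[-0.83796899 -0.17574547 -1.70862128] 0.6482621853312448
t 12.1 tcp [ 0.6128 -0.1029  0.0366] yaw -0.627 q6 0.46 w 0.648 -> trans [22.1, 0.7, -1.0] ang [0.003, 0.0, 0.001] rows 0.5
```

Emit:
jog_arm([
  {"translation": [12,1,-1],"angular": [0,0,0],"hand": 1},
  {"translation": [20,1,-1],"angular": [0,0,0],"hand": 1},
  {"translation": [23,1,-1],"angular": [0,0,0],"hand": 1},
  {"translation": [24,1,-1],"angular": [0,0,0],"hand": 1},
  {"translation": [24,1,-1],"angular": [0,0,0],"hand": 1},
])

```text
time: 12.52
tcp_pos: [0.6141, -0.1018, 0.0134]
tool_rot: [-0.322, -0.63, -0.322, 0.63]
ft_force: [-0.2, 0.0, -1.1]
width: 0.65
```

```bash
python3 -c "
from h import *
s=observe();print(s['ft_force'],s['width'])
to(.614,-.1025,.0133,-.63)"
```

```text
[-0.22736715  0.04177908 -1.05377614] 0.6499104711219833
t 12.52 tcp [ 0.6141 -0.1018  0.0134] yaw -0.626 q6 0.46 w 0.65 -> trans [0.1, 0.3, 0.6] ang [0.004, 0.0, 0.0] rows 0.0
```

Lower a hair, release, lift, and look.

Emit:
jog_arm([
  {"translation": [0.6,0,0.5],"angular": [0,0,0],"hand": 1},
  {"translation": [0.6,0,0.5],"angular": [0,0,0],"hand": -1},
  {"translation": [0.6,0,0.5],"angular": [0,0,0],"hand": -1},
  {"translation": [0.6,0,0.5],"angular": [0,0,0],"hand": -1},
  {"translation": [0.6,0,0.5],"angular": [0,0,0],"hand": -1},
  {"translation": [-20,0,0.5],"angular": [0,0,0],"hand": -1},
  {"translation": [-60,0,0.5],"angular": [0,0,0],"hand": -1},
  {"translation": [-100,0,0.5],"angular": [0,0,0],"hand": -1},
  {"translation": [-140,0,0.5],"angular": [0,0,0],"hand": -1},
  {"translation": [-140,0,0.5],"angular": [0,0,0],"hand": -1},
])

```text
time: 13.35
tcp_pos: [0.6186, -0.1033, 0.1616]
tool_rot: [0.324, 0.633, 0.319, -0.626]
ft_force: [1.0, -0.1, -0.4]
width: 0.996
```

```bash
python3 -c "
from wv import *
snap('w5',[.614,-.1025,.02]); to(.4545,.2345,.16,.35)"
```

```text
crop origin 217 117 scale 3.5; target px 317.17312007076265 197.90762082735955
t 13.4 tcp [ 0.6171 -0.1031  0.1582] yaw -0.626 q6 0.46 w 0.997 -> trans [-3.7, -329.5, -178.3] ang [-0.976, 0.0, -0.009] rows 9.0
```

View pics/w5c.png

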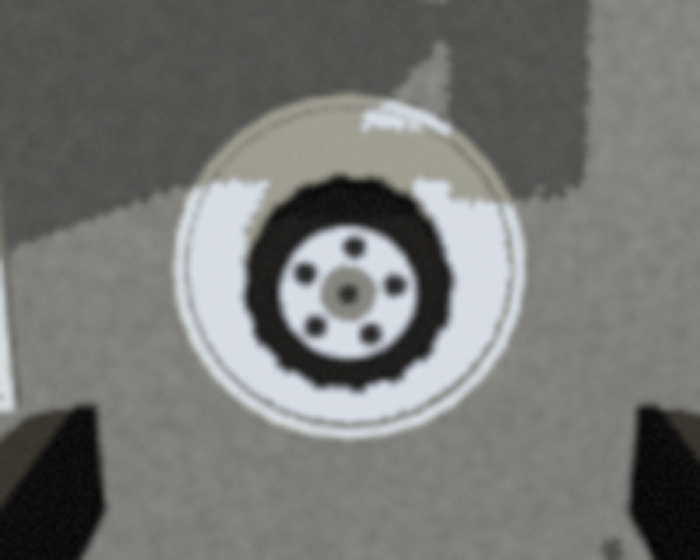

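```bash
python3 -c "
from h import *
import pickle;c=pickle.load(open('pics/w5.pkl','rb'))
S=lambda p:np.array(p)/3.5+[217,117]
print(unproj(c,S((348,293)),.032,True)[0])
t=unproj(c,[S(p) for p in [(173,265),(525,265),(350,93),(350,438)]],.004,True)[:,:2];print(t.mean(0))
b=[S(p) for p in [(0,0)]]
"
```

```text
[ 0.61339933 -0.10211709  0.032     ]
[ 0.61425152 -0.10142647]
```

Emit:
jog_arm([
  {"translation": [-2,-329,-178],"angular": [-0.976,0,0],"hand": -1},
  {"translation": [-2,-329,-178],"angular": [-0.976,0,0],"hand": -1},
  {"translation": [-2,-329,-178],"angular": [-0.976,0,0],"hand": -1},
  {"translation": [-2,-329,-178],"angular": [-0.976,0,0],"hand": -1},
  {"translation": [-2,-329,-178],"angular": [-0.976,0,0],"hand": -1},
  {"translation": [-2,-329,-178],"angular": [-0.976,0,0],"hand": -1},
  {"translation": [-2,-329,-178],"angular": [-0.976,0,0],"hand": -1},
  {"translation": [-2,-329,-178],"angular": [-0.976,0,0],"hand": -1},
  {"translation": [-2,-329,-178],"angular": [-0.976,0,0],"hand": -1},
  {"translation": [-2,-329,-178],"angular": [-0.976,0,0],"hand": -1},
])

```text
time: 14.23
tcp_pos: [0.4482, 0.2393, 0.1543]
tool_rot: [0.579, 0.404, 0.581, -0.404]
ft_force: [-0.6, -0.4, -0.9]
width: 1.004
```

Emit:
jog_arm([
  {"translation": [0,0,0],"angular": [0,0,0],"hand": -1},
  {"translation": [0,0,0],"angular": [0,0,0],"hand": -1},
])

```text
time: 14.4
tcp_pos: [0.4512, 0.2342, 0.1545]
tool_rot: [0.58, 0.405, 0.58, -0.405]
ft_force: [0.1, -0.4, 0.8]
width: 0.999
```

```bash
python3 -c "
from wv import *
snap('w6',[.454,.2345,.02]); to(.4545,.2345,.16,.35)"
```

```text
crop origin 224 118 scale 3.5; target px 324.4471518926476 198.29495334938545
t 14.45 tcp [0.4516 0.2337 0.1546] yaw 0.35 q6 0.13 w 0.999 -> trans [-5.4, 3.0, 0.2] ang [-0.0, 0.0, 0.001] rows 0.1
```

View pics/w6c.png

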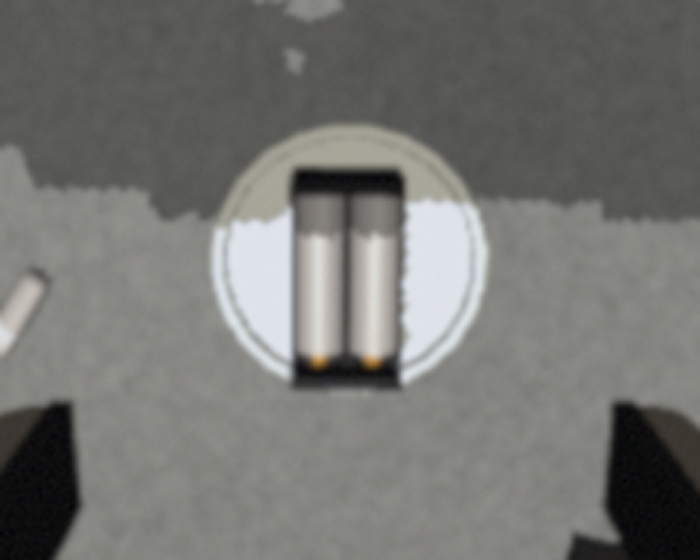

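```bash
python3 -c "
from h import *
import pickle;c=pickle.load(open('pics/w6.pkl','rb'))
S=lambda p:np.array(p)/3.5+[224,118]
def q(P,z):
  g=unproj(c,[S(p) for p in P],z,True)[:,:2];print(g.mean(0).round(4),[np.arctan2(*(g[(i+1)%4]-g[i])[::-1]).round(3) for i in range(4)],[np.linalg.norm(g[(i+1)%4]-g[i]).round(4) for i in range(4)])
  return g.mean(0)
g=q([(293,170),(404,170),(401,387),(294,387)],.032)
t=unproj(c,[S(p) for p in [(211,255),(489,255),(350,124),(350,392)]],.004,True)[:,:2];print(t.mean(0))
to(*g,.011,.345)
"
```

```text
[0.452  0.2368] [np.float64(0.352), np.float64(-1.219), np.float64(-2.79), np.float64(1.916)] [np.float64(0.0303), np.float64(0.0624), np.float64(0.0307), np.float64(0.0624)]
[0.45257862 0.23741762]
t 14.45 tcp [0.4516 0.2337 0.1546] yaw 0.35 q6 0.13 w 0.999 -> trans [143.6, 1.6, -2.9] ang [0.005, 0.0, 0.001] rows 3.4
```

Emit:
jog_arm([
  {"translation": [20,1.6,-2.5],"angular": [0,0,0],"hand": -1},
  {"translation": [58,1.6,-2.5],"angular": [0,0,0],"hand": -0.5},
  {"translation": [95,1.6,-2.5],"angular": [0,0,0],"hand": 0},
  {"translation": [125,1.6,-2.5],"angular": [0,0,0],"hand": 0},
  {"translation": [140,1.6,-2.5],"angular": [0,0,0],"hand": 0},
  {"translation": [143.5,1.6,-2.5],"angular": [0,0,0],"hand": 0.5},
  {"translation": [143.5,1.6,-2.5],"angular": [0,0,0],"hand": 1},
  {"translation": [143.5,1.6,-2.5],"angular": [0,0,0],"hand": 1},
  {"translation": [143.5,1.6,-2.5],"angular": [0,0,0],"hand": 1},
  {"translation": [143.5,1.6,-2.5],"angular": [0,0,0],"hand": 1},
], grip_force=20)

```text
time: 15.28
tcp_pos: [0.4534, 0.2376, 0.0131]
tool_rot: [0.58, 0.406, 0.579, -0.405]
ft_force: [-0.8, -0.2, 0.8]
width: 0.371
```

Emit:
jog_arm([
  {"translation": [0,0,0],"angular": [0,0,0],"hand": 1},
  {"translation": [0,0,0],"angular": [0,0,0],"hand": 1},
])

```text
time: 15.45
tcp_pos: [0.4532, 0.2376, 0.013]
tool_rot: [0.58, 0.406, 0.579, -0.405]
ft_force: [0.6, -2.9, 8.3]
width: 0.349
```

```bash
python3 -c "
from h import *
s=observe();print(s['ft_force'],s['width'])
to(.4716,-.010,.08,.95)"
```

```text
[ 0.61732108 -2.8793232   8.33718353] 0.3491039355515099
t 15.45 tcp [0.4532 0.2376 0.013 ] yaw 0.35 q6 0.13 w 0.349 -> trans [-67.2, -67.5, 238.9] ang [-0.6, 0.001, -0.002] rows 6.2
```

Emit:
jog_arm([
  {"translation": [-10,0,0],"angular": [0,0,0],"hand": 1},
  {"translation": [-35,-2,8],"angular": [0,0,0],"hand": 1},
  {"translation": [-60,-11,40],"angular": [-0.1,0,0],"hand": 1},
  {"translation": [-62,-22,78],"angular": [-0.2,0,0],"hand": 1},
  {"translation": [-62,-32,115],"angular": [-0.3,0,0],"hand": 1},
  {"translation": [-62,-42,152],"angular": [-0.41,0,0],"hand": 1},
  {"translation": [-62,-52,189],"angular": [-0.52,0,0],"hand": 1},
  {"translation": [-60,-62,222],"angular": [-0.6,0,0],"hand": 1},
  {"translation": [-45,-67.5,239],"angular": [-0.6,0,0],"hand": 1},
  {"translation": [-30,-67.5,239],"angular": [-0.6,0,0],"hand": 1},
])

```text
time: 16.28
tcp_pos: [0.4721, -0.0134, 0.043]
tool_rot: [0.674, 0.217, 0.672, -0.217]
ft_force: [0.1, 0.6, -1.5]
width: 0.342
```

```bash
python3 -c "
from h import *
s=observe();print(s['ft_force'],s['width'])
to(.4716,-.010,.0138,.949)"
```

```text
[ 0.10143993  0.62702187 -1.45650152] 0.3419022405719472
t 16.28 tcp [ 0.4721 -0.0134  0.043 ] yaw 0.948 q6 -0.98 w 0.342 -> trans [29.2, 2.4, -2.5] ang [-0.001, 0.003, -0.002] rows 0.7
```

Emit:
jog_arm([
  {"translation": [12,1,-1],"angular": [0,0,0],"hand": 1},
  {"translation": [22,1,-1],"angular": [0,0,0],"hand": 1},
  {"translation": [27,1,-1],"angular": [0,0,0],"hand": 1},
  {"translation": [28.5,1,-1],"angular": [0,0,0],"hand": 1},
  {"translation": [28.5,1,-1],"angular": [0,0,0],"hand": 1},
])

```text
time: 16.7
tcp_pos: [0.4705, -0.0086, 0.0134]
tool_rot: [0.673, 0.216, 0.674, -0.216]
ft_force: [-0.0, -0.6, -1.2]
width: 0.347
```

```bash
python3 -c "
from h import *
s=observe();print(s['ft_force'],s['width'])
to(.4716,-.010,.013,.949)"
```

```text
[-0.01523125 -0.62784552 -1.21096701] 0.3468024665544686
t 16.7 tcp [ 0.4705 -0.0086  0.0134] yaw 0.951 q6 -0.97 w 0.347 -> trans [0.4, -0.5, 1.7] ang [0.002, -0.0, 0.0] rows 0.0
```

Emit:
jog_arm([
  {"translation": [0.6,-0.5,1.5],"angular": [0,0,0],"hand": 1},
  {"translation": [0.6,-0.5,1.5],"angular": [0,0,0],"hand": -1},
  {"translation": [0.6,-0.5,1.5],"angular": [0,0,0],"hand": -1},
  {"translation": [0.6,-0.5,1.5],"angular": [0,0,0],"hand": -1},
  {"translation": [0.6,-0.5,1.5],"angular": [0,0,0],"hand": -1},
  {"translation": [-20,-0.5,1.5],"angular": [0,0,0],"hand": -1},
  {"translation": [-60,-0.5,1.5],"angular": [0,0,0],"hand": -1},
  {"translation": [-100,-0.5,1.5],"angular": [0,0,0],"hand": -1},
  {"translation": [-140,-0.5,1.5],"angular": [0,0,0],"hand": -1},
  {"translation": [-140,-0.5,1.5],"angular": [0,0,0],"hand": -1},
])

```text
time: 17.53
tcp_pos: [0.4757, -0.0103, 0.1602]
tool_rot: [0.677, 0.217, 0.67, -0.215]
ft_force: [2.3, -0.3, 0.9]
width: 0.978
```

```bash
python3 -c "
from wv import *
snap('w7',[.472,-.010,.02]); to(.607,.132,.16,.25)"
```

```text
crop origin 218 112 scale 3.5; target px 318.0077145238826 192.15507291230355
t 17.58 tcp [ 0.4744 -0.0102  0.1572] yaw 0.95 q6 -0.97 w 0.997 -> trans [-1.8, 192.9, 25.2] ang [0.7, 0.005, -0.007] rows 5.6
```

View pics/w7c.png

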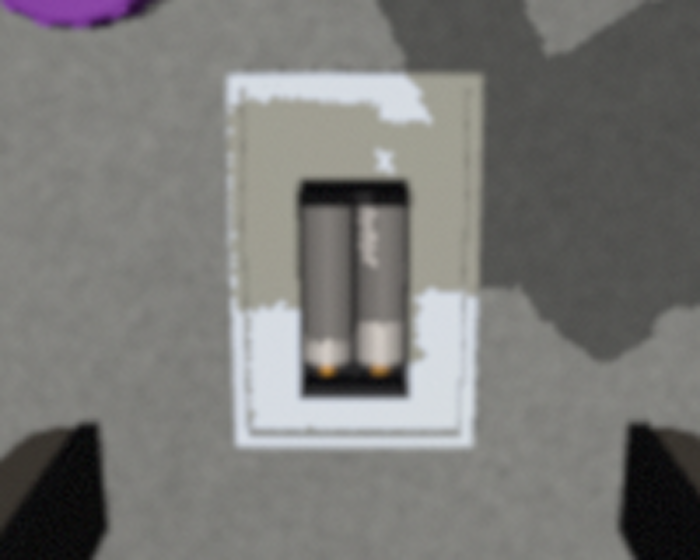

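```bash
python3 -c "
from h import *
import pickle;c=pickle.load(open('pics/w7.pkl','rb'))
S=lambda p:np.array(p)/3.5+[218,112]
def q(P,z):
  g=unproj(c,[S(p) for p in P],z,True)[:,:2];print(g.mean(0).round(4),[np.arctan2(*(g[(i+1)%4]-g[i])[::-1]).round(3) for i in range(4)],[np.linalg.norm(g[(i+1)%4]-g[i]).round(4) for i in range(4)])
q([(301,180),(409,180),(408,397),(302,397)],.032)
q([(226,73),(484,73),(474,446),(236,446)],.006)
to(.607,.132,.16,.25)
"
```

```text
[ 0.4731 -0.009 ] [np.float64(0.949), np.float64(-0.615), np.float64(-2.193), np.float64(2.512)] [np.float64(0.0299), np.float64(0.0634), np.float64(0.0309), np.float64(0.0634)]
[ 0.4718 -0.0081] [np.float64(0.949), np.float64(-0.622), np.float64(-2.193), np.float64(2.52)] [np.float64(0.0769), np.float64(0.1184), np.float64(0.0768), np.float64(0.1184)]
t 17.58 tcp [ 0.4744 -0.0102  0.1572] yaw 0.95 q6 -0.97 w 0.997 -> trans [-1.8, 192.9, 25.2] ang [0.7, 0.005, -0.007] rows 5.6
```

Emit:
jog_arm([
  {"translation": [-2,193,25],"angular": [0.7,0,0],"hand": -1},
  {"translation": [-2,193,25],"angular": [0.7,0,0],"hand": -1},
  {"translation": [-2,193,25],"angular": [0.7,0,0],"hand": -1},
  {"translation": [-2,193,25],"angular": [0.7,0,0],"hand": -1},
  {"translation": [-2,193,25],"angular": [0.7,0,0],"hand": -1},
  {"translation": [-2,193,25],"angular": [0.7,0,0],"hand": -1},
  {"translation": [-2,193,25],"angular": [0.7,0,0],"hand": -1},
  {"translation": [-2,193,25],"angular": [0.7,0,0],"hand": -1},
  {"translation": [-2,193,25],"angular": [0.7,0,0],"hand": -1},
])

```text
time: 18.33
tcp_pos: [0.603, 0.1316, 0.1542]
tool_rot: [0.559, 0.432, 0.559, -0.434]
ft_force: [0.1, -0.7, -0.1]
width: 0.999
```

```bash
python3 -c "
from wv import *
snap('w8',[.607,.1305,.03]); to(.607,.1305,.016,.25)"
```

```text
crop origin 225 122 scale 3.5; target px 325.72534624567476 202.13034842069771
t 18.38 tcp [0.6031 0.1315 0.1546] yaw 0.252 q6 -0.04 w 1.001 -> trans [138.6, 3.7, 1.9] ang [0.002, 0.0, 0.002] rows 3.3
```

View pics/w8c.png

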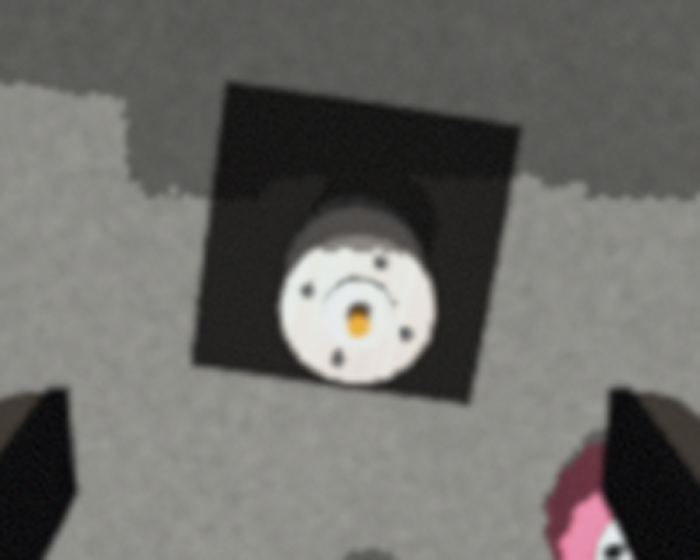

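View pics/w8.png

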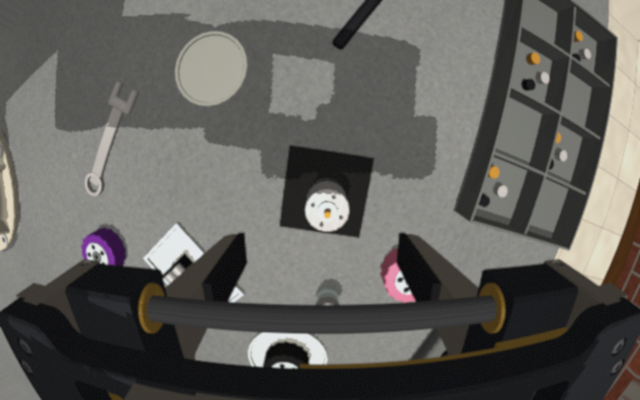

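```bash
python3 -c "
from h import *
import pickle;c=pickle.load(open('pics/w8.pkl','rb'))
S=lambda p:np.array(p)/3.5+[225,122]
print(unproj(c,S((358,310)),.057,True)[0])
t=unproj(c,[(175,68),(247,69),(213,31),(209,106)],.004,True)[:,:2];print(t.mean(0),t)
"
```

```text
[0.6083081  0.12988709 0.057     ]
[0.45240869 0.23673448] [[0.40990884 0.23084496]
 [0.49378729 0.24225941]
 [0.44414677 0.27809952]
 [0.46179187 0.19573403]]
```

Emit:
jog_arm([
  {"translation": [20,4,1.5],"angular": [0,0,0],"hand": -1},
  {"translation": [58,4,1.5],"angular": [0,0,0],"hand": -0.5},
  {"translation": [95,4,1.5],"angular": [0,0,0],"hand": -0.2},
  {"translation": [125,4,1.5],"angular": [0,0,0],"hand": -0.1},
  {"translation": [137,4,1.5],"angular": [0,0,0],"hand": 0},
  {"translation": [138.5,4,1.5],"angular": [0,0,0],"hand": 0.3},
  {"translation": [138.5,4,1.5],"angular": [0,0,0],"hand": 1},
  {"translation": [138.5,4,1.5],"angular": [0,0,0],"hand": 1},
  {"translation": [138.5,4,1.5],"angular": [0,0,0],"hand": 1},
  {"translation": [138.5,4,1.5],"angular": [0,0,0],"hand": 1},
], grip_force=20)

```text
time: 19.22
tcp_pos: [0.6097, 0.132, 0.0188]
tool_rot: [0.559, 0.435, 0.558, -0.433]
ft_force: [-0.6, -0.9, 7.2]
width: 0.429
```

Emit:
jog_arm([
  {"translation": [0,0,0],"angular": [0,0,0],"hand": 1},
  {"translation": [0,0,0],"angular": [0,0,0],"hand": 1},
])

```text
time: 19.38
tcp_pos: [0.6097, 0.132, 0.0188]
tool_rot: [0.559, 0.434, 0.558, -0.433]
ft_force: [-0.1, -1.5, 7.4]
width: 0.431
```

```bash
python3 -c "
from h import *
s=observe();print(s['ft_force'],s['width'])
to(.4526,.2365,.07,.48)"
```

```text
[-0.06467579 -1.51789673  7.38010315] 0.4307774714950445
t 19.38 tcp [0.6097 0.132  0.0188] yaw 0.25 q6 -0.04 w 0.431 -> trans [-51.6, -126.2, -140.1] ang [-0.23, 0.001, -0.003] rows 4.7
```

Emit:
jog_arm([
  {"translation": [-10,0,0],"angular": [0,0,0],"hand": 1},
  {"translation": [-30,-5,-5],"angular": [0,0,0],"hand": 1},
  {"translation": [-50,-25,-27],"angular": [-0.05,0,0],"hand": 1},
  {"translation": [-52,-50,-55],"angular": [-0.1,0,0],"hand": 1},
  {"translation": [-52,-76,-84],"angular": [-0.16,0,0],"hand": 1},
  {"translation": [-52,-102,-113],"angular": [-0.23,0,0],"hand": 1},
  {"translation": [-50,-121,-135],"angular": [-0.23,0,0],"hand": 1},
  {"translation": [-40,-126.5,-141.5],"angular": [-0.23,0,0],"hand": 1},
  {"translation": [-28,-126.5,-141.5],"angular": [-0.23,0,0],"hand": 1},
  {"translation": [-28,-126.5,-141.5],"angular": [-0.23,0,0],"hand": 1},
])

```text
time: 20.22
tcp_pos: [0.4494, 0.2378, 0.0443]
tool_rot: [0.605, 0.366, 0.605, -0.367]
ft_force: [-0.2, 0.1, -2.8]
width: 0.435
```

```bash
python3 -c "
from h import *
s=observe();print(s['ft_force'],s['width'])
to(.452,.2378,.0195,.48)"
```

```text
[-0.16307275  0.05620218 -2.84950755] 0.4347029280254781
t 20.22 tcp [0.4494 0.2378 0.0443] yaw 0.482 q6 0.0 w 0.435 -> trans [24.8, 2.3, 1.3] ang [0.002, -0.0, 0.001] rows 0.6
```

Emit:
jog_arm([
  {"translation": [10,2,1],"angular": [0,0,0],"hand": 1},
  {"translation": [18,2,1],"angular": [0,0,0],"hand": 1},
  {"translation": [23,2,1],"angular": [0,0,0],"hand": 1},
  {"translation": [24.5,2,1],"angular": [0,0,0],"hand": 1},
  {"translation": [24.5,2,1],"angular": [0,0,0],"hand": 1},
])

```text
time: 20.63
tcp_pos: [0.4529, 0.2372, 0.0197]
tool_rot: [0.604, 0.367, 0.605, -0.367]
ft_force: [0.3, 0.3, -2.7]
width: 0.429
```

```bash
python3 -c "
from h import *
s=observe();print(s['ft_force'],s['width'])
to(.452,.2378,.0185,.48)"
```

```text
[ 0.33635289  0.3230213  -2.74683512] 0.42930414392433547
t 20.63 tcp [0.4529 0.2372 0.0197] yaw 0.479 q6 0.0 w 0.429 -> trans [1.2, -0.6, -1.0] ang [-0.001, -0.0, 0.001] rows 0.0
```

Emit:
jog_arm([
  {"translation": [1,0,0],"angular": [0,0,0],"hand": 1},
  {"translation": [1.5,0,0],"angular": [0,0,0],"hand": 1},
  {"translation": [1.5,0,0],"angular": [0,0,0],"hand": 1},
])

```text
time: 20.88
tcp_pos: [0.4532, 0.2377, 0.0189]
tool_rot: [0.605, 0.367, 0.604, -0.367]
ft_force: [0.5, -0.4, -1.5]
width: 0.428
```

```bash
python3 -c "
from h import *
s=observe();print(s['ft_force'],s['width'],s['tcp_pos'])"
```

```text
[ 0.50765331 -0.35414078 -1.5338332 ] 0.42830936084793986 [0.45324615 0.23767632 0.01889945]
```

Nearly on the floor; a touch more, then release and lift.

Emit:
jog_arm([
  {"translation": [0.6,0,0],"angular": [0,0,0],"hand": 1},
  {"translation": [0.6,0,0],"angular": [0,0,0],"hand": -1},
  {"translation": [0.6,0,0],"angular": [0,0,0],"hand": -1},
  {"translation": [0.6,0,0],"angular": [0,0,0],"hand": -1},
  {"translation": [0.6,0,0],"angular": [0,0,0],"hand": -1},
  {"translation": [-20,0,0],"angular": [0,0,0],"hand": -1},
  {"translation": [-60,0,0],"angular": [0,0,0],"hand": -1},
  {"translation": [-100,0,0],"angular": [0,0,0],"hand": -1},
  {"translation": [-135,0,0],"angular": [0,0,0],"hand": -1},
  {"translation": [-135,0,0],"angular": [0,0,0],"hand": -1},
])

```text
time: 21.72
tcp_pos: [0.4566, 0.2396, 0.1603]
tool_rot: [0.606, 0.37, 0.603, -0.364]
ft_force: [0.9, 0.8, 0.6]
width: 1.0
```

```bash
python3 -c "
from wv import *
snap('w9',[.4525,.2365,.03]); to(.45,.3,.25,.48)
A=get_image('scene');B=get_image('side')
cv2.imwrite('pics/sc9.png',A);cv2.imwrite('pics/sd9.png',B)
cv2.imwrite('pics/sc9c.png',cv2.resize(A[100:300,150:460],None,fx=2.5,fy=2.5,interpolation=cv2.INTER_CUBIC))
cv2.imwrite('pics/sd9c.png',cv2.resize(B[130:330,200:450],None,fx=3,fy=3,interpolation=cv2.INTER_CUBIC))"
```

```text
crop origin 214 119 scale 3.5; target px 314.9999027914712 199.5034883754615
t 21.77 tcp [0.4554 0.2389 0.1574] yaw 0.48 q6 0.0 w 1.002 -> trans [-92.4, 24.1, -56.7] ang [0.0, -0.0, -0.007] rows 2.7
```

View pics/w9c.png

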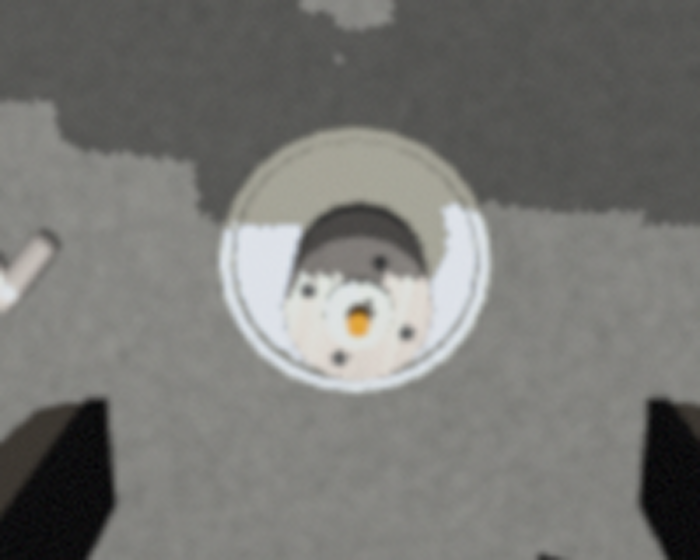

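View pics/sc9c.png

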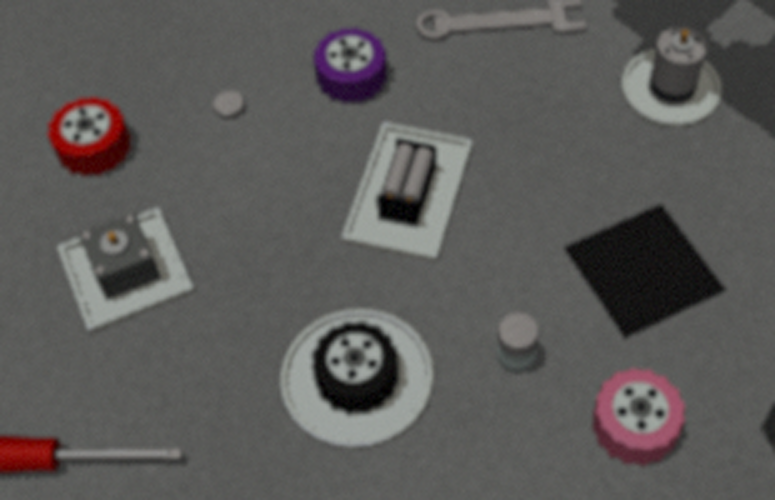

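View pics/sd9c.png

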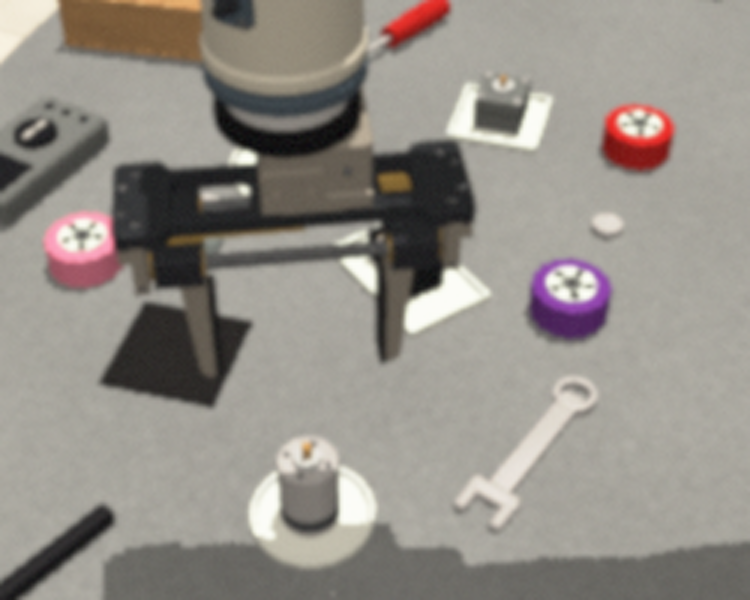

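```bash
python3 -c "
from h import *
import pickle;c=pickle.load(open('pics/w9.pkl','rb'))
S=lambda p:np.array(p)/3.5+[214,119]
print(unproj(c,S((358,308)),.057,True)[0], unproj(c,S((358,318)),.071,True)[0])
t=unproj(c,[S(p) for p in [(219,260),(491,260),(357,127),(353,392)]],.004,True)[:,:2];print(t.mean(0))
cs=get_calibration('scene')
print(unproj(cs,np.array([680,48])/2.5+[150,100],.057))
"
```

```text
[0.45398214 0.23680388 0.057     ] [0.45349305 0.23794327 0.071     ]
[0.45261231 0.23659996]
[[0.46052655 0.23115727 0.057     ]]
```

```bash
python3 -c "
from station import *
print(job_done(), observe()['time'])"
```

```text
the job is handed in; nothing more can be done
the job is handed in; nothing more can be done
```

All four parts are in their own trays, and I handed the job in at about 22 s of the 128 s allowed. I parked the motor on the mat, then placed the gearbox, wheel and battery pack, and put the motor in last.

My checks after each placing used wrist-camera pictures:

| Part | Tray | Distance from tray centre | Alignment with tray |
|---|---|---|---|
| Gearbox | square | about 1 mm | within 0.5° |
| Wheel | large round | about 1 mm | not applicable |
| Battery pack | oblong, lengthwise | about 1.6 mm | within 0.5° |
| Motor | small round | about 1.5 mm | not applicable |

- **Upright and jar:** The final scene picture shows all four parts upright in their trays. The jar is at the same pixels as at the start, and the gripper is open and clear of everything. In the side picture the arm hid the wheel, part of the battery pack and the jar.
- **Disagreement:** My rough scene-camera reading put the motor about 10 mm from where the wrist camera did. I trusted the wrist camera, because the scene camera was off in the same direction by a similar amount for the battery pack at the start, before anything had moved.

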